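Load the bonder's gravity tube magazine

ROBOT

A 7-joint arm with a two-finger parallel gripper is mounted at the origin on the work surface. World frame = base frame: x ahead of the robot, y to its left, z up, the work surface at z = 0. Lengths are in mm, angles in rad, forces in N, time in s.
With the tool pointing down it reaches from about 400 to 900 mm from the base axis. Payload 5.6 kg.
Tool frame: the origin (TCP) lies midway between the tips of the shut fingers; the grasp point (between the pads) lies 19 mm behind it; z points along the fingers, y is the line along which they close (so a half turn about z gives the same grasp; the last joint's range is limited). The gripper opens to 92 mm and grips with 3 to 60 N. Pads are 20 mm wide; open, the fingers measure 128 mm over their backs; the gripper's body (75 mm by 189 mm) begins 69 mm behind the grasp point.
Start: joints at [-1.223, 0.468, -0.012, 1.603, 0.006, 1.071, -0.056], TCP at [247.644, 600.984, 214.592] pointing down, gripper open.
Joint ranges: [-2.53, 2.53], [-0.31, 2.02], [-1.57, 1.55], [0.28, 2.44], [-1.29, 4.43], [0.15, 1.84], [-2.92, 2.92]. Speed limits (rad/s): [2.57, 2.57, 3.14, 3.14, 3.14, 3.14, 3.14].

INTERFACE

Orientations are given as a rotation vector (axis times angle).
In Python, from cell import robot, grip, kin, viewer gives the robot as it stands. Calls block until the motion is done:
- robot.movep(position, orientation): joint-space move of the TCP to a pose.
- robot.servo_line(position, feed=150, rotation=None): straight line of the TCP; rotation=None keeps the orientation; feed is the mean speed in mm/s.
- robot.goto_joints(angles): joint-space move.
- grip(opening, newtons=None): opening from 0.0 (shut) to 1.0 (fully open); newtons is the grip in N (None keeps the last); returns when the fingers have stopped.
- robot.hold(seconds).
- kin.ik(position, orientation): joint angles nearest the present ones, or None.
- robot.observe(): the state.
- viewer.read_camera(name): name is "scene" or "side" or "wrist"; returns the picture (480x640x3 uint8, red, green, blue); there is no depth.
- viewer.camera_info(name): a dict with "camera_matrix" (3x3 intrinsics, pixels), "R" (3x3) and "t" (3): a world point X has camera coordinates R X + t. Camera axes: x right, y down, z forward; pixel columns grow to the right and rows downward; lengths in mm; the calibration is good to about 2 mm. The wrist camera is an equidistant fisheye: a pixel r from the principal point sees the ray r / f radians off the axis. A picture is of the moment at which its call begins: read the wrist's pose just before it. camera_info takes no time and is no camera call; for the wrist camera it gives the pose at the moment of the call.
A pose or a line that the arm cannot do raises robot.IKError and nothing moves.
- robot.job_done(): hands the job in; it is judged then, once.
Trained networks look in the newest picture that a camera, given by its name, has taken for a name from the list of things; names that differ only in an ending like _2 or _b are one class to them, and where a whole thing is asked for, a point or a joint stands for the part that bears it (a point fixed in the world has none). Each returns a list of dicts, best first, with "confidence" (0 to 1); they miss things now and then, are a little off and sometimes report something else, mostly with a low value. They report only what shows in the picture. A call takes as long as a camera call. They do not tell look-alikes from the thing itself.
- viewer.silhouettes(name, camera): "mask" (480x640 bool, what is visible of it).
- viewer.pinpoint(name, camera): "at" ([x, y, z] in mm, in the coordinates of the camera as it stood for that picture, good to about 4 mm: a listed point, or the origin of a listed thing).
The state is a dict: "t": time; "joints": joint angles; "joint_velocities": joint speeds; "joint_torque": joint torques, N m; "tcp_pos": TCP position; "tcp_rot": TCP orientation; "contact_force": force on the tool from outside, world axes, zero at the start; "wrist_torque": the same for the moment, N m; "grip_width": opening from 0.0 (shut) to 1.0 (fully open); "grip_force": force on a finger pad.
Only numpy, scipy, OpenCV 4.12 (cv2) and the standard library are available. Lean on these libraries where they do the work, as an engineer would, in place of code of your own. Each camera call takes 0.05 s, during which the arm holds its last target. There are 200 camera calls.

TASK

Slide the magazine's gate fully shut, then load the tube through the open upper end of its sloping channel: the two plain 44 mm canisters first, one after the other, then the steel follower weight behind them with its stem pointing up the slope. At the end all three must lie end to end against the shut gate, and everything else is left where it stands.

Things in the scene. Friction and masses are not known exactly. Their poses are not given: they have to be found in the camera images.
- channel: Magazine's sloping channel, fixed on its base. x points up the slope (25 degrees), y across, z square to the slope, upward (parts are laid in from this side). Origin: centreline at the lower end, at the shut gate's uphill face, where the bottom line of a 44 mm cylinder lies; such a cylinder rests with its axis at y = 0, z = 22 mm. The outlet at x = 0 is open unless the gate is shut.
- tube_mouth (a point): Channel x = 150, y = 0, z = 22 mm: upper end of the clear-walled tube (x = 0 to 150 mm; 50 mm wide and 49 mm high inside; hoops reach z = 57 mm). Flared lips go on to x = 172 mm.
- load_point (a point): Channel x = 225, y = 0, z = 22 mm: where the middle of a part should be when let go. From x = 172 to 310 mm the channel is an open shallow V of slippery white liner (30 degree flanks, reaching 17 mm either side and 6 mm up), without side walls: parts let go here centre themselves and slide down by themselves until stopped.
- magazine: The magazine's aluminium base plate, 300 (along the slope direction) x 90 x 12 mm, fixed to the table, with pillars 30 mm wide under the channel. Origin: centre of its underside; its x is the level direction up the slope.
- gate (a joint): Sliding steel gate plate (48 mm wide, 50 mm high) at the channel's lower end. 0 = fully open (plate 60 mm aside, towards the channel's -y), 0.060 m = fully shut (centred on the channel, at its stop). It slides along the channel's +y to shut, with about 1.5 N of friction, and stays where it is left.
- gate_grip (a point): Point on the axis of the gate's vertical round steel post (16 mm diameter, 60 mm tall), 16 mm below its top; moves with the gate. The post stands about 75 mm downhill of the gate plate, free all round above the 24 mm wide arm that carries it (its upper face about 38 mm below this point).
- tray: Black tray fixed to the table, 110 x 254 mm, origin at the centre of its underside. Three nests at y = -84, 0, 84 mm. Parts lie along its x, axis 44 mm above the table, on two low bars at x = -22 and 22 mm (8 mm wide, up to 28 mm high). Between the bars the tray's floor is 8 mm high: fingers have 36 mm there, at the middle of a part.
- canister_a: one of two alike plain aluminium canisters, a closed cylinder 44 mm in diameter and 76 mm long, 0.15 kg give or take a third, lying in a nest of the tray. Origin at its middle, on its axis; its own x runs along its axis (the two ends are alike).
- canister_b: one of two alike plain aluminium canisters, a closed cylinder 44 mm in diameter and 76 mm long, 0.15 kg give or take a third, lying in a nest of the tray. Origin at its middle, on its axis; its own x runs along its axis (the two ends are alike).
- follower: Steel follower weight lying in a nest of the tray: a cylinder 44 mm in diameter and 60 mm long with a thin stem (12 mm) out of one end that carries a small knob (24 mm); 102 mm long overall, about 0.35 kg give or take a third. Origin at the middle of the thick cylinder, on its axis; its own x points along the axis towards the stem. It lies on the tray with the stem towards the tray's +x.
- follower_knob (a point): Middle of the knob on the follower's stem, on its axis, 67 mm from the follower's origin along its x.
- wide_canister: Bystander: a wider aluminium canister, 62 mm in diameter, 76 mm tall, standing on the table; too wide for the tube. Origin: centre of its underside.
- bottle: Bystander: white plastic bottle, 60 mm in diameter, 150 mm tall, standing. Origin: centre of its underside.
- dish: Bystander: clear shallow dish, 90 mm across, 18 mm high. Origin: centre of its underside.
- driver: Bystander: screwdriver about 170 mm long, lying on the table.
- wafer_box: Bystander: flat grey box 90 x 90 x 28 mm. Origin: centre of its underside.
- gauge_block: Bystander: steel block 90 x 35 x 30 mm. Origin: centre of its underside.
There are look-alikes about, which are no part of the job. Leave any orange look-alike of the canister_b alone. Leave any orange look-alike of the follower alone.

How it is judged:
By the outcome, as a careful person would: the job done as asked, in the order asked, and still so for the second after the job is handed in, with the robot touching nothing.
It also fails if it takes over 72 s, if anything falls off the work surface, if the arm or the gripper's body presses on something with over 40 N, if the wrist force passes 120 N, or if a joint passes its speed limit or range.

## Working session

There is one attempt and no reset: what is moved stays moved. The work goes in short steps, each a Python script; the robot and the scene stay as the last script left them, time stands still between calls to the robot, and variables do not carry over. Pictures are saved under pics/ and viewed, at most 10 in all, crops included, and the job is handed in when it is done.

```bash
mkdir -p pics; ls
cat > h.py <<'E'
import numpy as np, cv2
from cell import robot, grip, kin, viewer
from scipy.spatial.transform import Rotation as Rn
def look(cam,names):
    i=viewer.camera_info(cam); im=viewer.read_camera(cam); R=np.array(i["R"]);t=np.array(i["t"]);K=np.array(i["camera_matrix"])
    out={}
    for n in names:
        out[n]=[]
        for d in viewer.pinpoint(n,cam):
            c=np.array(d["at"]); w=R.T@(c-t)
            if cam!="wrist":
                p=K@c; px=p[:2]/p[2]
            else:
                r=np.hypot(c[0],c[1]);th=np.arctan2(r,c[2]);px=K[:2,2]+K[0,0]*th*c[:2]/max(r,1e-9)
            out[n].append((w,d["confidence"],px)); print(cam,n,w.round(1),round(d["confidence"],2),px.round())
    return im,out
def save(im,n): cv2.imwrite("pics/"+n+".png",cv2.cvtColor(im,cv2.COLOR_RGB2BGR))
E
python3 - <<'E'
from h import *
N=["channel","tube_mouth","load_point","magazine","gate_grip","tray","canister_a","follower","follower_knob","wide_canister","bottle"]
ims=[]
for c in ["scene","side"]:
    im,o=look(c,N if c=="scene" else N[:9]); save(im,c+"0")
print(robot.observe())
E
```

```text
pics
scene channel [581.1 203.8  59.5] 0.73 [372. 238.]
scene channel [518.9 267.4  81.9] 0.16 [371. 213.]
scene tube_mouth [601.4  74.8 141.5] 0.77 [348. 243.]
scene load_point [612.9   9.  171.7] 0.67 [335. 249.]
scene magazine [600.7  62.9  -0.7] 0.72 [345. 281.]
scene gate_grip [521.8 267.3  78.7] 0.47 [371. 214.]
scene tray [ 525.1 -307.2    2.8] 0.72 [224. 343.]
scene canister_a [ 741.6 -378.9   22.4] 0.97 [256. 414.]
scene canister_a [ 524.8 -309.9   39.6] 0.92 [220. 335.]
scene canister_a [ 604.1 -319.5   42.3] 0.69 [237. 356.]
scene canister_a [ 758.9 -212.1   -3.2] 0.21 [315. 377.]
scene follower [ 366.2 -166.7   22.3] 0.88 [228. 277.]
scene follower [ 435.6 -299.9   41.8] 0.56 [202. 313.]
scene follower [616.1   8.9 177.1] 0.17 [335. 248.]
scene follower_knob [381.8 -98.9  22.7] 0.96 [251. 267.]
scene follower_knob [ 430.5 -363.1   41. ] 0.94 [180. 326.]
scene follower_knob [ 609.1 -319.6   40.6] 0.49 [238. 358.]
scene bottle [ 757.  -211.7   -1.7] 0.63 [315. 376.]
side channel [586.4 204.2  56.6] 0.7 [306. 215.]
side channel [389.9  36.3   0.4] 0.62 [231. 299.]
side tube_
[... 826 characters left out ...]
s': array([-1.22298995,  0.46750579, -0.01157704,  1.60266538,  0.00599103,
        1.071414  , -0.05630714]), 'joint_velocities': array([-0.00095137,  0.00270727,  0.00019801,  0.00133105, -0.00073132,
       -0.00013379,  0.00048288]), 'joint_torque': array([ 2.92908471e-04, -5.20440423e+01, -1.31546374e-02, -2.44044757e+01,
       -5.67718595e-02,  1.15024866e-02,  1.48163389e-05]), 'tcp_pos': array([247.66575882, 600.9905332 , 214.60295278]), 'tcp_rot': array([6.10128294e-01, 3.08172813e+00, 5.59311107e-05]), 'contact_force': array([-0.27486364, -0.66184702,  0.38472278]), 'wrist_torque': array([ 0.00499588, -0.03582465, -0.00480425]), 'grip_force': 0.0, 'grip_width': 1.0003179759339427}
```

View pics/scene0.png

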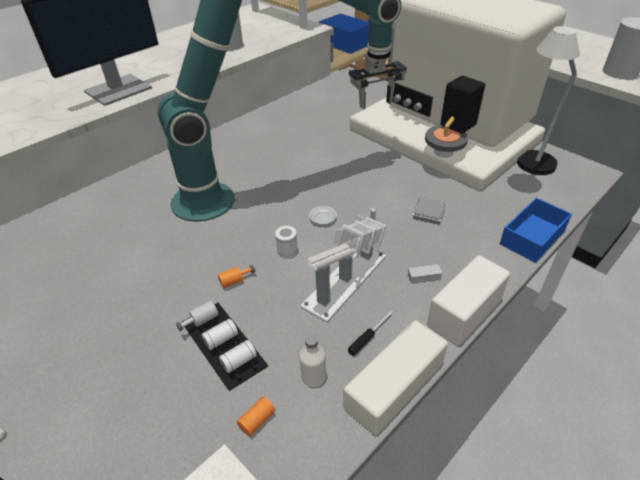

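View pics/side0.png

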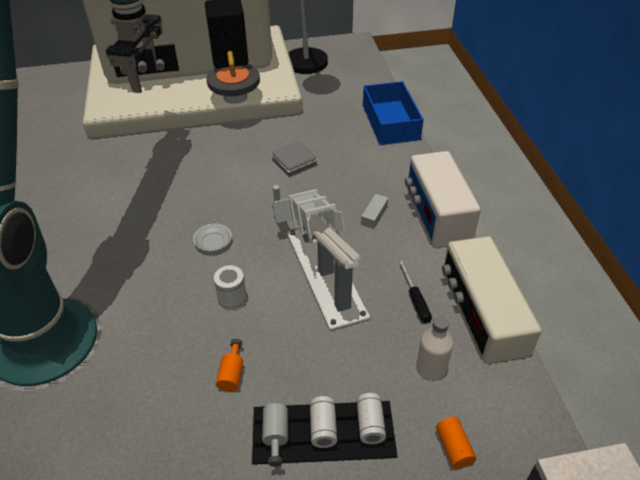

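The scene view matches the detections. The tray holds the follower (202,313) and two white canisters (220,335; 237,356). The orange look-alikes are at (235,277) and (256,414). The magazine is at (345,270), with its gate post at (372,213). Gate first.

```bash
cat >> h.py <<'E'
def rot(ang,tilt=0,flip=False):
    # tool x along horizontal angle ang (rad), tilted up by tilt; z pointing down
    u=np.array([np.cos(ang),np.sin(ang),0]); x=u*np.cos(tilt)+np.array([0,0,np.sin(tilt)])
    z=-(-u*np.sin(tilt)+np.array([0,0,np.cos(tilt)]))
    if flip: x=-x
    return Rn.from_matrix(np.c_[x,np.cross(z,x),z]).as_rotvec()
AC=np.deg2rad(-82.); AT=np.deg2rad(-97.); T25=np.deg2rad(25)
E
python3 - <<'E'
from h import *
for f in (0,1):
    for p,r in [([525,268,160],rot(AC,0,f)),([523,-309,25],rot(AT,0,f)),([438,-298,25],rot(AT,0,f)),([604,-319,120],rot(AT,0,f)),([612,8,157],rot(AC,T25,f)),([640,-30,260],rot(AC,T25,f))]:
        q=kin.ik(p,r); print(f,p,None if q is None else np.round(q,2))
f=0 if kin.ik([525,268,160],rot(AC)) is not None else 1
robot.movep([525,268,200],rot(AC,0,f))
im,o=look("wrist",["gate_grip","channel","tube_mouth","load_point","magazine"]); save(im,"w1")
print(robot.observe()["t"])
E
```

```text
0 [525, 268, 160] [-0.3   0.45 -0.29  1.79  0.16  0.93  2.62]
0 [523, -309, 25] [-0.34  1.18  1.33  1.88 -1.25  1.24 -1.83]
0 [438, -298, 25] [-0.36  1.1   1.33  2.07 -1.24  1.16 -1.68]
0 [604, -319, 120] [-0.31  1.06  1.33  1.64 -1.07  1.33 -2.06]
0 [612, 8, 157] [-0.23  0.51 -0.09  1.77  0.56  1.02  2.64]
0 [640, -30, 260] [-0.18  0.42 -0.06  1.64  0.5   1.18  2.83]
1 [525, 268, 160] [-0.78  0.43  0.32  1.82 -0.17  0.91 -0.24]
1 [523, -309, 25] [-0.1   0.79  0.81  1.86 -0.77  0.83  0.99]
1 [438, -298, 25] [ 0.11  0.6   0.54  2.04 -0.52  0.63  0.87]
1 [604, -319, 120] [-0.19  0.83  0.99  1.63 -0.76  1.11  0.89]
1 [612, 8, 157] [-0.71  0.55  0.56  1.81  0.2   0.9  -0.2 ]
1 [640, -30, 260] [-0.67  0.46  0.61  1.67  0.2   1.08 -0.07]
wrist gate_grip [523.6 267.9  76.6] 0.76 [320. 230.]
wrist channel [580.3 197.7  60.3] 0.87 [264. 135.]
wrist magazine [600.5  61.2  -0.9] 0.64 [272.   1.]
3.7
```

The wrist detections agree with the fixed cameras, so I'll grasp the post and slide it until it meets the stop.

Run:
```python
from h import *
robot.servo_line([524,268,61],feed=150)
grip(0.0,15); s=robot.observe(); print(s["grip_width"],s["grip_force"],s["contact_force"],s["t"])
f0=s["contact_force"]; p0=s["tcp_pos"]; d=np.array([np.cos(AC+np.pi/2),np.sin(AC+np.pi/2),0])
dist=[40]+list(range(44,75,3))
for k in dist:
    robot.servo_line(p0+d*k,feed=80 if k==40 else 40)
    s=robot.observe(); F=s["contact_force"]-f0; print(k,F.round(1),s["tcp_pos"].round(1))
    if -F@d>9: break
grip(0.5); robot.hold(.1)
im,o=look("wrist",["gate_grip","channel"]); save(im,"w2")
robot.servo_line(robot.observe()["tcp_pos"]+[0,0,160],feed=250)
im,o=look("wrist",["gate_grip","channel","tube_mouth","magazine","load_point"])
look("scene",["gate_grip","channel"]);look("side",["gate_grip","channel"])
print(robot.observe()["t"])
```

```text
0.17118843106181528 14.999909698963165 [ 1.03997914  0.13142035 -0.39234164] 5.9083
40 [-0.2  1.1 -0.4] [564.3 273.9  61. ]
44 [-0.9  1.7 -0.6] [567.6 274.4  61. ]
47 [-1.5  2.1  0.8] [570.7 274.9  61. ]
50 [-9.5 -0.4  7. ] [570.9 274.8  60.9]
wrist gate_grip [567.9 272.7  77.3] 0.67 [331. 311.]
wrist channel [583.2 197.3  59.9] 0.82 [321. 141.]
wrist gate_grip [570.7 276.9  75.5] 0.75 [320. 227.]
wrist channel [584.7 197.4  62.1] 0.86 [317. 134.]
wrist magazine [604.   60.1   1.9] 0.89 [317.   4.]
scene gate_grip [ 522.6 -314.    40. ] 0.68 [218. 336.]
scene gate_grip [565.  273.5  79.7] 0.66 [384. 219.]
scene channel [580.5 204.   62.6] 0.71 [372. 237.]
side gate_grip [572.1 277.5  79.6] 0.61 [295. 188.]
side channel [584.6 205.3  60.1] 0.7 [306. 214.]
9.5583
```

The gate hit its stop with the post at about (571,275), which matches the channel centreline prediction. Next, a closer look at the tray.

```bash
sed -i 's/-82\./-81.5/' h.py
python3 - <<'E'
from h import *
robot.movep([570,200,330],rot(AC,0,1))
robot.movep([560,-150,330],rot(AT,0,1))
robot.movep([523,-309,190],rot(AT,0,1))
im,o=look("wrist",["canister_a","follower","follower_knob","tray"]); save(im,"w3")
print(robot.observe()["t"])
E
```

```text
wrist canister_a [ 740.9 -381.4   21.7] 0.91 [523. 261.]
wrist canister_a [ 607.8 -315.8   47.8] 0.76 [412. 222.]
wrist canister_a [ 526.5 -310.8   42.4] 0.6 [320. 225.]
wrist follower [ 369.9 -164.4   24.4] 0.77 [139.  94.]
wrist follower [ 437.7 -297.9   39.6] 0.61 [222. 222.]
wrist follower_knob [ 389.4 -103.4   19.4] 0.78 [153.  31.]
wrist follower_knob [ 430.8 -362.7   46.1] 0.68 [227. 290.]
14.3917
```

View pics/w3.png

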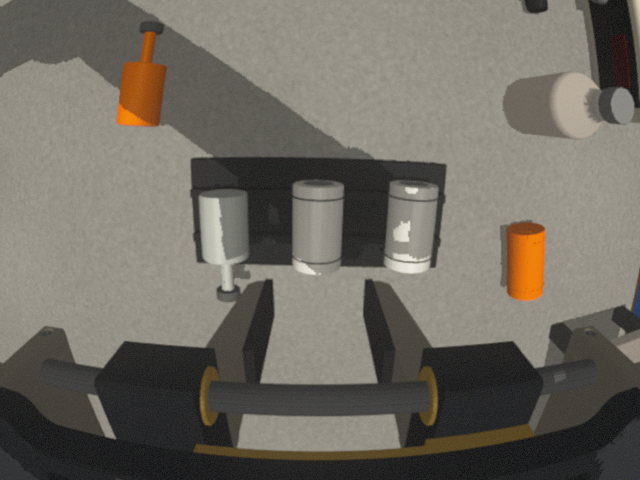

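The wrist view shows the fingers lined up with the tray: follower at (222,222), canisters at (318,225) and (410,222). I'll load the middle canister.

```bash
cat >> h.py <<'E'
uc=np.array([np.cos(AC),np.sin(AC),0]); xc=uc*np.cos(T25)+[0,0,np.sin(T25)]; zc=-uc*np.sin(T25)+[0,0,np.cos(T25)]
O=np.array([582.5,201,60.]); LOAD=O+225*xc+3*zc; RL=rot(AC,T25,1); RT=rot(AT,0,1)
def pick(x,y,n):
    robot.movep([x,y,110],RT); grip(0.65); robot.servo_line([x,y,25],feed=120)
    grip(0.0,n); s=robot.observe(); print("grip",s["grip_width"]*92,s["grip_force"],s["t"])
    robot.servo_line([x,y,200],feed=250)
    robot.movep([x*.5+290,-170,330],RL); robot.movep(LOAD+90*zc,RL)
    robot.servo_line(LOAD+12*zc,feed=150)
    s=robot.observe(); print("at load",s["grip_width"]*92,s["contact_force"].round(1),s["t"])
def lower():
    f0=robot.observe()["contact_force"]@zc
    for k in (8,5,3,1,-1,-3,-5):
        robot.servo_line(LOAD+k*zc,feed=40); s=robot.observe(); F=s["contact_force"]@zc-f0
        print(k,round(F,1))
        if F>1.5: break
def letgo():
    grip(0.65); robot.hold(.3); robot.servo_line(LOAD+90*zc,feed=250); robot.hold(.3)
E
python3 - <<'E'
from h import *
print(LOAD,np.round(kin.ik(LOAD,RL),2))
pick(524,-309.5,25)
im=viewer.read_camera("side"); im2=viewer.read_camera("wrist")
s=im[170:320,220:420]; c=cv2.resize(s,(800,600),interpolation=cv2.INTER_CUBIC); save(c,"s4"); save(im2,"w4")
E
```

```text
[6.12453784e+02 5.74553340e-01 1.57808032e+02] [-0.78  0.57  0.67  1.82  0.12  0.88 -0.12]
grip 43.541505284430514 24.94955062866211 16.45
at load 43.24853614718522 [ 0.4  0.2 -2. ] 19.7
```

View pics/s4.png

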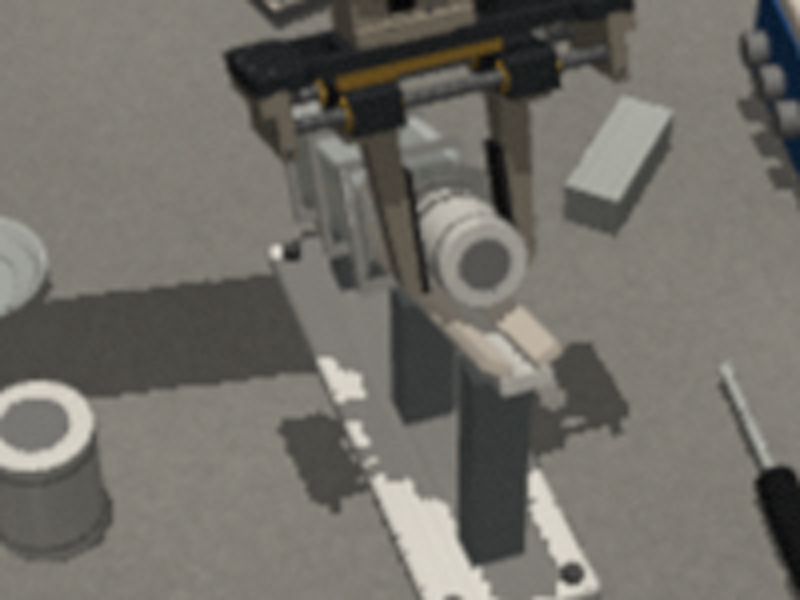

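View pics/w4.png

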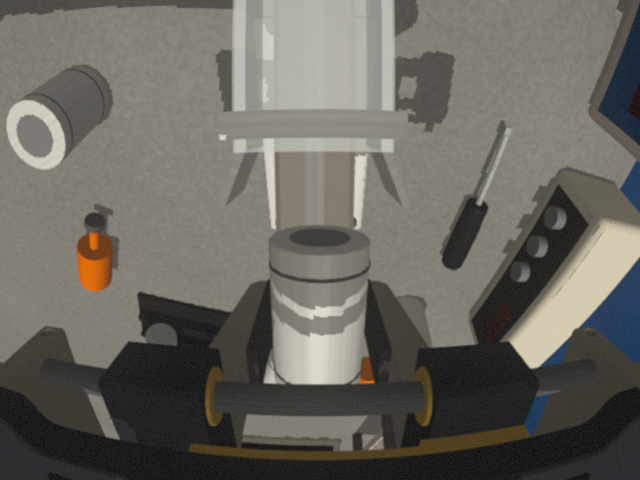

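In the wrist view the canister (centre column 320) lines up with the channel (centre column about 316). Lower and release.

Run:
```python
from h import *
lower(); letgo()
look("side",["canister_a"]); im,o=look("wrist",["canister_a"]); save(im,"w5")
print(robot.observe()["t"])
```

```text
8 0.3
5 0.5
3 0.4
1 6.8
side canister_a [ 742.  -378.4   20.6] 0.79 [453. 442.]
side canister_a [ 606.7 -319.1   45. ] 0.56 [370. 418.]
side canister_a [574.5 275.4  79. ] 0.49 [296. 189.]
wrist canister_a [ 738.5 -384.4   21.6] 0.96 [357. 353.]
wrist canister_a [ 607.3 -317.9   44.4] 0.84 [286. 339.]
22.5417
```

View pics/w5.png

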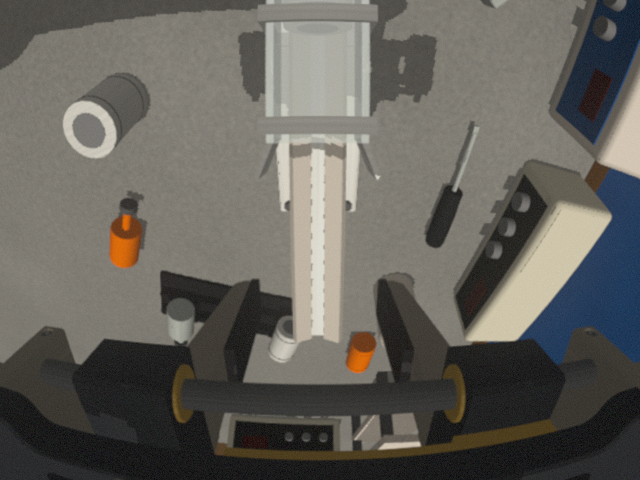

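The first canister has slid down inside the tube (around (317,30)) and the open V is clear. Now the second.

Run:
```python
from h import *
robot.movep([590,-170,330],RL)
pick(606.5,-318.5,25); lower(); letgo()
im,o=look("wrist",["canister_a"]); save(im,"w6")
im=viewer.read_camera("side"); save(cv2.resize(im[170:320,220:420],(800,600),interpolation=cv2.INTER_CUBIC),"s6")
print(robot.observe()["t"])
```

```text
grip 43.50729708824997 24.9235662817955 25.9583
at load 43.755189328283095 [ 0.5 -0.4 -0.8] 29.2083
8 -1.0
5 -1.4
3 -1.3
1 5.3
wrist canister_a [ 739.6 -381.7   21. ] 0.82 [358. 352.]
31.9
```

View pics/w6.png

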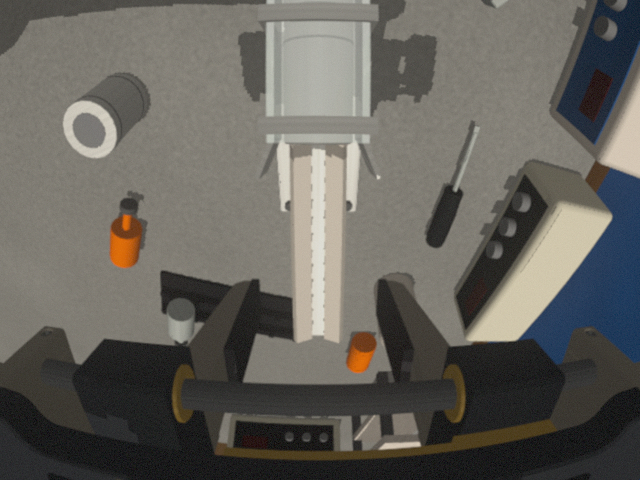

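The tube now shows a canister up to its mouth and the V is clear. Now the follower. Its stem is towards the tray's +x, which maps to uphill with the same tool orientation.

Run:
```python
from h import *
robot.movep([560,-170,330],RL)
pick(439,-300.5,45)
im=viewer.read_camera("side"); save(cv2.resize(im[170:320,220:420],(800,600),interpolation=cv2.INTER_CUBIC),"s7")
lower(); letgo()
im,o=look("wrist",["follower","follower_knob"]); save(im,"w8")
look("side",["follower","follower_knob"]); look("scene",["follower","follower_knob","gate_grip"])
print("expect origin",O+182*xc+22*zc,"knob",O+249*xc+22*zc,robot.observe()["t"])
```

```text
grip 42.911747687566255 44.91899371147156 35.3917
at load 43.19131324966646 [ 0.7  0.1 -3.2] 38.7583
8 -0.3
5 0.2
3 0.4
1 6.2
wrist follower [ 369.8 -162.2   22.4] 0.9 [124. 241.]
wrist follower [602.7  48.5 155.2] 0.62 [316. 185.]
wrist follower_knob [616.2  -9.9 184. ] 0.86 [322. 279.]
wrist follower_knob [ 389.1 -101.3   19.2] 0.74 [129. 205.]
side follower [608.5  49.8 155.2] 0.71 [329. 229.]
side follower [598.7  79.5 143.4] 0.69 [322. 224.]
side follower [ 370.6 -156.8   23.2] 0.68 [229. 369.]
side follower [584.3 205.2  59.8] 0.52 [305. 214.]
side follower_knob [389.3 -96.6  23. ] 0.94 [236. 342.]
side follower_knob [613.2 -12.7 187.5] 0.58 [338. 239.]
scene follower [603.7  48.5 155.7] 0.7 [342. 244.]
scene follower [ 368.7 -164.3   21.3] 0.57 [230. 277.]
scene follower [362.3 217.7   4.1] 0.28 [323. 217.]
scene follower_knob [387.5 -97.9  24.1] 0.94 [252. 267.]
scene follower_knob [617.  -10.6 185.2] 0.75 [330. 250.]
scene gate_grip [567.6 272.5  79.2] 0.59 [384. 220.]
expect origin [605.50659625  47.05926995 156.85529495] knob [614.48197121 -12.99636621 185.17071849] 41.8583
```

View pics/w8.png

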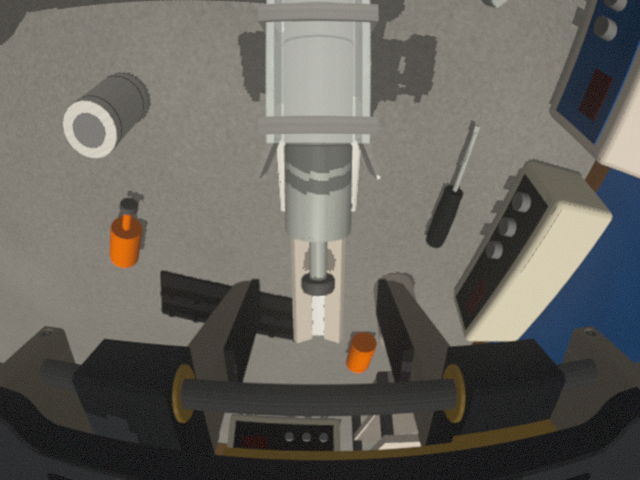

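The follower lies with its stem uphill (knob at (322,285)), within about 3 mm of the position expected for a fully closed-up stack. The gate reads shut, so I'm handing in.

Run:
```python
from h import *
print(robot.job_done(), robot.observe()["t"])
```

```text
the job is handed in; nothing more can be done
the job is handed in; nothing more can be done
```

The gate is shut and the tube is loaded with the two canisters, then the follower with its stem up the slope; cameras put it within about 3 mm of where a closed-up stack should end, and the job was handed in at about 42 s (no verdict shown).

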